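Pack the fridge bottle carrier, leave the solvents out

TASK

Pack the grey bottle carrier for the fridge: stand the four bottles with black, blue, white and green caps in it, each fully down and upright in the cup made for it, which has the colour of its cap. Set them down gently and never tip one over. The two bottles with red caps look just like two of these but hold flammable solvent, which must not go into the fridge: leave them standing where they are.

Things in the scene. Friction and masses are not known exactly. Their poses are not given: they have to be found in the camera images.
- bottle_black: loose brown amber bottle with a white label, round, 62 mm in diameter, 130 mm tall, black (34 mm wide) screw cap; stands upright on the worktop. Origin: centre of its underside, z up along the bottle. Straight body up to about 80 mm above the underside, then the shoulder narrows to the cap, from 109 to 130 mm. Mass 0.19 to 0.31 kg. Its cup is the black one.
- bottle_blue: loose white translucent bottle with a green-striped label, the biggest, round, 68 mm in diameter, 150 mm tall, blue (34 mm wide) screw cap; stands upright on the worktop. Origin: centre of its underside, z up along the bottle. Straight body up to about 92 mm above the underside, then the shoulder narrows to the cap, from 126 to 150 mm. Mass 0.25 to 0.41 kg. Its cup is the blue one.
- bottle_white: loose white translucent bottle with a blue-striped label, round, 52 mm in diameter, 115 mm tall, white (34 mm wide) screw cap; stands upright on the worktop. Origin: centre of its underside, z up along the bottle. Straight body up to about 71 mm above the underside, then the shoulder narrows to the cap, from 97 to 115 mm. Mass 0.12 to 0.2 kg. Its cup is the white one.
- bottle_green: loose small white bottle with a red-striped label, round, 36 mm in diameter, 70 mm tall, green (25 mm wide) screw cap; stands upright on the worktop. Origin: centre of its underside, z up along the bottle. Straight body up to about 43 mm above the underside, then the shoulder narrows to the cap, from 59 to 70 mm. Mass 0.04 to 0.07 kg. Its cup is the green one.
- amber_red: loose brown amber bottle, the same as the black-capped one but for its cap, round, 62 mm in diameter, 130 mm tall, red (35 mm wide) screw cap; stands upright on the worktop. Origin: centre of its underside, z up along the bottle. Straight body up to about 80 mm above the underside, then the shoulder narrows to the cap, from 109 to 130 mm. A flammable solvent: stays where it is.
- white_red: loose white translucent bottle with a blue-striped label, the same as the white-capped one but for its cap, round, 52 mm in diameter, 115 mm tall, red (35 mm wide) screw cap; stands upright on the worktop. Origin: centre of its underside, z up along the bottle. Straight body up to about 71 mm above the underside, then the shoulder narrows to the cap, from 97 to 115 mm. A flammable solvent: stays where it is.
- cup_black: black round open cup fixed in the grey carrier. Origin: centre of its underside, 5 mm above the worktop; z up. Bore 71 mm in diameter, lip widening to 80 mm over the top 7 mm; rim 40 mm, inner floor 5 mm above the origin: a bottle fully home has its underside 5 mm above this origin. The four cups stand in one row, 93 mm from centre to centre, in any order.
- cup_blue: blue round open cup fixed in the grey carrier. Origin: centre of its underside, 5 mm above the worktop; z up. Bore 77 mm in diameter, lip widening to 86 mm over the top 7 mm; rim 40 mm, inner floor 5 mm above the origin: a bottle fully home has its underside 5 mm above this origin. The carrier under the cups is a tray 382 x 96 mm with an 18 mm rim, fixed to the worktop.
- cup_white: white round open cup fixed in the grey carrier. Origin: centre of its underside, 5 mm above the worktop; z up. Bore 62 mm in diameter, lip widening to 71 mm over the top 7 mm; rim 40 mm, inner floor 5 mm above the origin: a bottle fully home has its underside 5 mm above this origin. The carrier has a bail handle 58 mm high at either end.
- cup_green: green round open cup fixed in the grey carrier. Origin: centre of its underside, 5 mm above the worktop; z up. Bore 47 mm in diameter, lip widening to 56 mm over the top 7 mm; rim 40 mm, inner floor 18 mm above the origin: a bottle fully home has its underside 18 mm above this origin. Close behind the carrier (x > 0.48 m, y > -0.14 m) stand machines, 0.11 m high, behind x = 0.58 m 0.37 m high: keep clear.
Mind the look-alikes: they are no part of the job. What is shaped like the bottle_white but pink or purple is not meant.

How it is judged:
By the outcome, as a careful person would: the job done as asked, in the order asked, and still so for the second after the job is handed in, with the robot touching nothing.
It also fails if it takes over 131 s, if anything falls off the work surface, if the arm or the gripper's body presses on something with over 40 N, if the wrist force passes 120 N, or if a joint passes its speed limit or range.

ROBOT

A 6-joint arm with a two-finger parallel gripper is mounted at the origin on a cart in front of the work surface, level with it; the furniture and walls round the work are solid. World frame = base frame: x ahead of the robot, y to its left, z up, the work surface at z = 0. Lengths are in mm, angles in rad, forces in N, time in s.
With the tool pointing down it reaches from about 350 to 975 mm from the base axis. Payload 7.1 kg.
Tool frame: the origin (TCP) lies midway between the tips of the shut fingers; the grasp point (between the pads) lies 19 mm behind it; z points along the fingers, x is the direction in which the jaws open and shut, and the axes are right-handed (so a half turn about z gives the same grasp; the last joint's range is limited). The gripper opens to 88 mm and grips with 3 to 60 N. Pads are 20 mm wide; open, the fingers measure 115 mm over their backs; the gripper's body (75 mm by 178 mm) begins 61 mm behind the grasp point.
Start: joints at [-1.154, 0.423, 1.63, -0, 1.089, -0.019], TCP at [263.85, -566.558, 222.675] pointing down, gripper open.
Joint ranges: [-3, 3], [-0.9, 2.11], [0.09, 2.58], [-1.31, 4.45], [0.11, 2.69], [-2.54, 2.54]. Speed limits (rad/s): [2.39, 2.39, 3.01, 3.14, 3.14, 3.14].

INTERFACE

Orientations are given as a rotation vector (axis times angle).
In Python, from workcell import telemetry, imaging, ticket gives the robot as it stands.
- The arm moves only by the tool jog_arm, never from a script. Its arguments are lists of equal length, an entry for each row: "travel": the shift along the world's x, y, z in units of 400 mm (1.0 is 400 mm), a list of three; "dr": the turn, a rotation vector about the world's x, y, z in units of 90 degrees (1.0 is 90 degrees), a list of three. In form: {"travel": [[tx, ty, tz], ...], "dr": [[wx, wy, wz], ...]}. A call has exactly 10 rows; each row is the pose to reach, as a shift and turn from the pose measured when the call began; what a row does not reach only later rows make up. A row lasts 1/10 s, in which the tool goes at most 50 mm and 8.59 degrees, less where a joint would pass 70% of its speed; a pose out of reach is approached as far as the arm can. A call with a number of a shift or a turn outside -1 to 1 is refused whole. A call with a gripper value outside its range is refused whole. "hand" is the opening, from -1 (shut) to 1 (fully open), set as the call begins (left out, the last holds). The fingers move at their own pace and stop on an object; the grip force is fixed at half the most. Time passes only in rows, so rows that repeat a pose let the fingers close, or fill a call up. It gives the time, the measured TCP pose, the force and the opening at its end, in the units of the state.
- telemetry.get_obs(): the state, without advancing time (a new reading comes with each control period).
- imaging.get_image(name): name is "scene" or "top" or "wrist"; returns a dict with "pixels" (384x512x3 uint8, red, green, blue), "range_z" (384x512 float32, mm along the optical axis (not along the pixel's ray), 0 where there is no reading), "fx", "fy", "cx", "cy" (pixels), "k1" (the pictures are not rectified: a ray, as slopes to the right and down, at radius r is drawn at 1 + k1 r^2 times it, then the intrinsics apply), "extrinsics" (4x4, takes a point from world to camera coordinates). Camera axes: x right, y down, z forward; pixel columns grow to the right and rows downward; lengths in mm; the calibration is good to about 2 mm. A picture is of the moment at which its call begins.
- ticket.close_job(): hands the job in, once; it reports no verdict.
The state is a dict: "t": time; "qpos": joint angles; "qvel": joint speeds; "joint_torque": joint torques, N m; "ee_pos": TCP position; "orientation": TCP orientation; "ft_force": force on the tool from outside, world axes, zero at the start; "moment": the same for the moment, N m; "width": finger opening in mm.
Only numpy, scipy, OpenCV 4.12 (cv2) and the standard library are available. Lean on these libraries where they do the work, as an engineer would, in place of code of your own. Each camera call takes 0.05 s, during which the arm holds its last target. There are 200 camera calls.

## Working session

There is one attempt and no reset: what is moved stays moved. The work goes in short steps, Python scripts to look and compute and a tool call to move; the robot and the scene stay as the last step left them, time stands still between calls to the robot, and variables do not carry over. Pictures are saved under pics/ and viewed, about 12 in all and at most 16, crops included, and the job is handed in when it is done.

Besides the shell and the picture viewer there is one more tool, called after "Call:" as name(argument=value, ...) on one line, values as JSON. jog_arm: Moves the arm, as the interface text tells. Its arguments: {"type":"object","properties":{"travel":{"type":"array"},"dr":{"type":"array"},"hand":{"type":"number"}},"required":["travel","dr"]}

```bash
ls; mkdir -p pics
cat > h.py <<'E'
import numpy as np, cv2
from workcell import telemetry, imaging, ticket
def grab(n):
    d=imaging.get_image(n); np.savez(f'{n}.npz',**d); return d
def save(d,f,crop=None,s=1):
    im=d['pixels'][...,::-1]
    if crop: x0,y0,x1,y1=crop; im=im[y0:y1,x0:x1]
    cv2.imwrite('pics/'+f,cv2.resize(np.ascontiguousarray(im),None,fx=s,fy=s,interpolation=cv2.INTER_CUBIC))
def K(d): return np.array([[d['fx'],0,d['cx']],[0,d['fy'],d['cy']],[0,0,1]],float)
def rays(d,uv):
    uv=np.asarray(uv,float).reshape(-1,1,2)
    n=cv2.undistortPoints(uv,K(d),np.array([float(d['k1']),0,0,0])).reshape(-1,2)
    E=np.asarray(d['extrinsics'],float); R=E[:3,:3]; t=E[:3,3]
    return -R.T@t, np.c_[n,np.ones(len(n))]@R
def plane(d,uv,z):
    o,r=rays(d,uv); return o+r*((z-o[2])/r[:,2])[:,None]
def depthpts(d,uv):
    o,r=rays(d,uv); uv=np.round(np.asarray(uv)).astype(int).reshape(-1,2)
    return o+r*np.asarray(d['range_z'])[uv[:,1],uv[:,0]][:,None]
E
python3 - <<'E'
from h import *
print(telemetry.get_obs())
for n in('scene','top'):
    d=grab(n); save(d,n+'0.png',s=1.5); print(n,d['fx'],d['cx'],d['cy'],d['k1'],np.round(d['extrinsics'],3).tolist())
E
```

```text
pics
{'t': 0.0, 'qpos': array([-1.15399896e+00,  4.23829561e-01,  1.63067431e+00, -3.23762039e-06,
        1.08861256e+00, -1.90280146e-02]), 'qvel': array([-8.30676580e-04, -7.08997424e-04, -5.81698526e-04, -6.83719319e-04,
       -1.21206377e-03,  3.06527594e-05]), 'joint_torque': array([ 7.62390573e-04, -5.44617748e+01, -2.73669755e+01,  6.43885927e-02,
        2.26400374e-02, -1.00208974e-04]), 'ee_pos': array([ 263.63194522, -566.06733485,  221.91490902]), 'orientation': array([-2.64845602e+00,  1.68819367e+00,  1.99549386e-03]), 'ft_force': array([ 0.1613736 , -0.03368286,  0.02598579]), 'moment': array([ 0.03056659,  0.03782891, -0.00608369]), 'width': 87.8818067460471}
scene 453.3805461042771 259.286506524865 184.87682862540336 -0.03139890122398069 [[-0.665, -0.747, 0.007, 312.329], [-0.485, 0.424, -0.765, 288.948], [0.568, -0.512, -0.644, 1320.175], [0.0, 0.0, 0.0, 1.0]]
top 368.3954865171361 251.08644704664744 188.87066535565793 0.018211647332523617 [[0.001, -1.0, -0.0, -65.967], [-0.999, -0.001, -0.049, 522.977], [0.049, 0.001, -0.999, 1114.352], [0.0, 0.0, 0.0, 1.0]]
```

View pics/scene0.png

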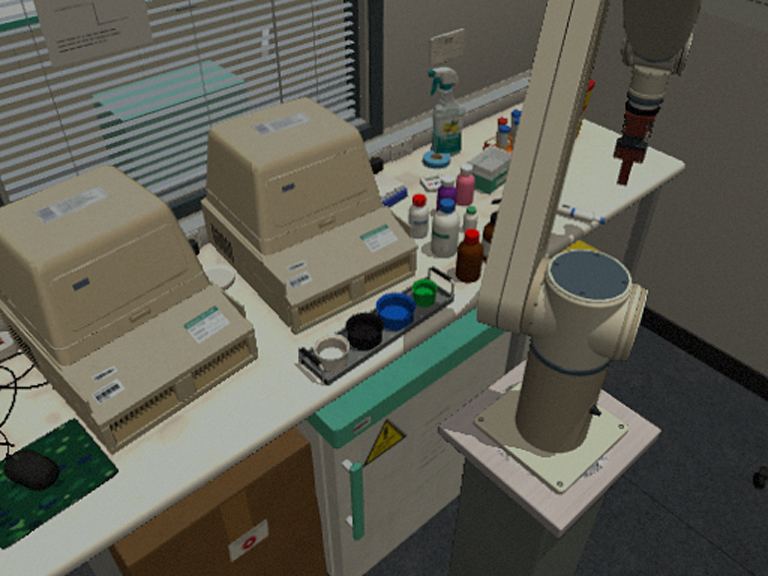

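View pics/top0.png

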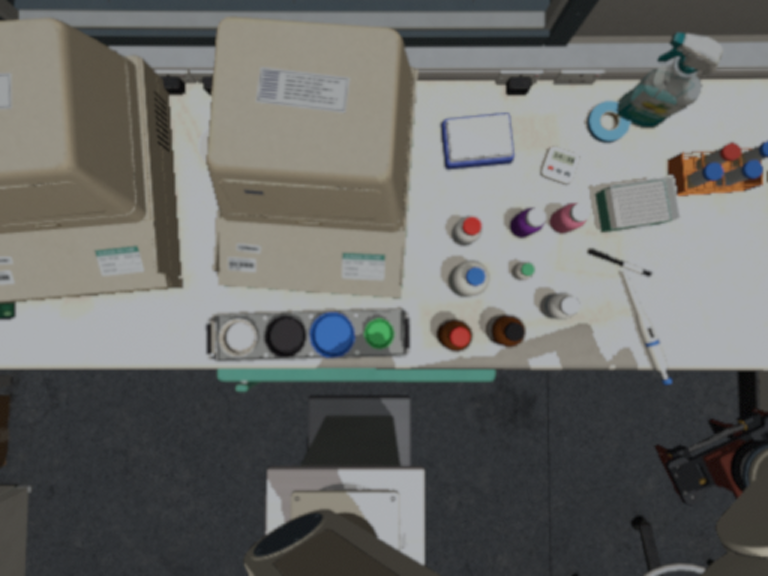

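The top view (1.5× pixels) shows these candidates:
- Caps to pack: black (513,330), blue (475,276), white (568,302), green (526,269).
- Leave standing: red amber (459,337) and red white (470,227).
- Look-alikes: purple (530,220) and pink (572,216).
- Cups: white (238,335), black (286,335), blue (332,333), green (378,331).

Next I'll measure these.

```bash
cat > m.py <<'E'
from h import *
d=dict(np.load('top.npz'))
H={'black':(513,330,130),'blue':(475,276,150),'white':(568,302,115),'green':(526,269,70),'amber_red':(459,337,130),'white_red':(470,227,115),'purple':(537,216,115),'pink':(575,213,115)}
vv,uu=np.mgrid[0:384,0:512]
P=depthpts(d,np.c_[uu.ravel(),vv.ravel()]).reshape(384,512,3)
for k,(u,v,h) in H.items():
    u/=1.5;v/=1.5
    m=(np.hypot(uu-u,vv-v)<14)&(abs(P[...,2]-h)<7)
    uv=np.c_[uu[m],vv[m]].astype(np.float32)
    c,r=cv2.minEnclosingCircle(uv); p=plane(d,[c],h)[0]; p2=plane(d,[uv.mean(0)],h)[0]
    print(k,m.sum(),np.round(c,1),'z',round(float(np.median(P[m][:,2])),1),'circ',np.round(p,1),'mean',np.round(p2,1),'diam',round(2*r*(1114-h)/368,1))
hsv=cv2.cvtColor(d['pixels'],cv2.COLOR_RGB2HSV)
for k,(u,v) in {'white':(238,335),'black':(286,335),'blue':(332,333),'green':(378,331)}.items():
    u/=1.5;v/=1.5
    m=(np.hypot(uu-u,vv-v)<19)&(P[...,2]>38)&(P[...,2]<52)
    uv=np.c_[uu[m],vv[m]].astype(np.float32); c,r=cv2.minEnclosingCircle(uv)
    print('cup',k,m.sum(),'z',round(float(np.median(P[m][:,2])),1),np.round(plane(d,[c],45)[0],1),np.round(plane(d,[uv.mean(0)],45)[0],1),'diam',round(2*r*1069/368,1))
s=grab('scene')
save(s,'crop1.png',(260,110,350,200),6)
save(d,'crop2.png',(270,125,410,245),5)
E
python3 m.py
```

```text
black 126 [343.2 220.4] z 130.3 circ [ 431.5 -316.6  130. ] mean [ 431.5 -316.7  130. ] diam 33.8
blue 124 [317.3 183.4] z 150.2 circ [ 531.3 -243.2  150. ] mean [ 531.3 -243.4  150. ] diam 33.0
white 123 [379.8 203. ] z 115.0 circ [ 479.3 -422.   115. ] mean [ 479.5 -422.2  115. ] diam 34.0
green 67 [351.7 178.7] z 70.8 circ [ 550.1 -357.3   70. ] mean [ 549.8 -357.8   70. ] diam 26.5
amber_red 132 [306.5 224. ] z 131.3 circ [ 421.6 -216.6  130. ] mean [ 421.9 -217.   130. ] diam 35.2
white_red 127 [314.7 150. ] z 116.7 circ [ 627.1 -242.8  115. ] mean [ 627.5 -243.1  115. ] diam 34.9
purple 120 [357. 144.] z 115.7 circ [ 643.9 -361.   115. ] mean [ 643.3 -362.2  115. ] diam 34.8
pink 123 [386.7 141.2] z 115.6 circ [ 651.9 -443.8  115. ] mean [ 652.9 -443.6  115. ] diam 34.7
cup white 178 z 43.4 [418.7 207.6  45. ] [415.5 208.5  45. ] diam 109.5
cup black 203 z 42.9 [419.3 107.   45. ] [418.  109.6  45. ] diam 98.0
cup blue 204 z 43.4 [422.4  28.2  45. ] [421.1  27.   45. ] diam 98.7
cup green 146 z 43.5 [426.1 -55.9  45. ] [423.8 -61.1  45. ] diam 88.0
```

View pics/crop2.png

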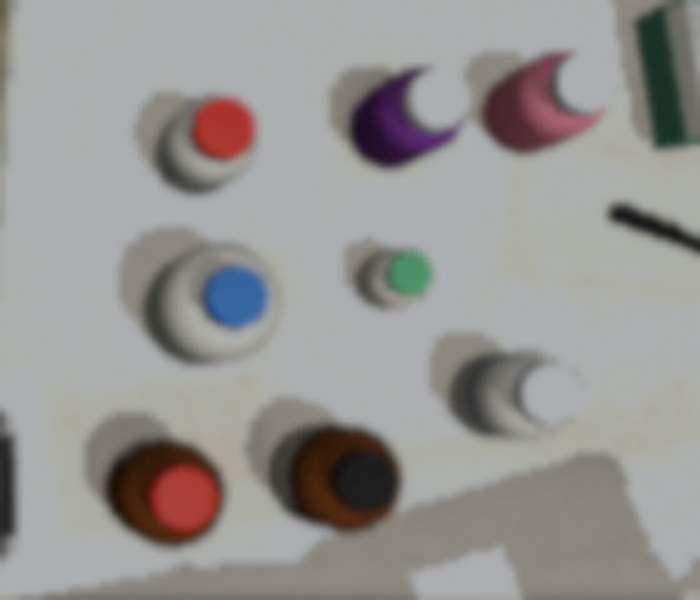

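The crop confirms the identities: black cap at crop (365,480), blue (236,296), white (550,390) on a white-bodied bottle, green (410,272). The red caps and the purple and pink bottles are separate from these. I'll refine the cup centres while making the first move to above the black bottle.

```bash
cat > cups.py <<'E'
from h import *
d=dict(np.load('top.npz')); im=d['pixels'].astype(int); vv,uu=np.mgrid[0:384,0:512]
R,G,B=im[...,0],im[...,1],im[...,2]
roi=(vv>200)&(vv<245)&(uu>138)&(uu<275)
M={'blue':(B>R+40)&(B>G+25),'green':(G>R+40)&(G>B+20),'black':(im.max(-1)<48)&(uu>174)&(uu<208),'white':(im.min(-1)>105)&(uu>143)&(uu<176)}
for k,m in M.items():
    m=(m&roi).astype(np.uint8)
    cs,_=cv2.findContours(m,cv2.RETR_EXTERNAL,cv2.CHAIN_APPROX_NONE); c=max(cs,key=cv2.contourArea)
    e=cv2.fitEllipse(cv2.convexHull(c)); p=plane(d,[e[0]],45)[0]
    print(k,np.round(e[0],1),'axes mm',np.round(np.array(e[1])*1069/368,1),np.round(p,1))
E
python3 cups.py
```

```text
blue [220.9 222.8] axes mm [87.6 88.2] [420.8  23.8  45. ]
green [252.3 221.7] axes mm [55.2 57.8] [424.2 -69.   45. ]
black [189.6 223.8] axes mm [75.4 78.2] [417.7 116.3  45. ]Traceback (most recent call last):
  File "cups.py", line 9, in <module>
    e=cv2.fitEllipse(cv2.convexHull(c)); p=plane(d,[e[0]],45)[0]
cv2.error: OpenCV(4.12.0) /io/opencv/modules/imgproc/src/shapedescr.cpp:361: error: (-201:Incorrect size of input array) There should be at least 5 points to fit the ellipse in function 'fitEllipseNoDirect'
```

Call:
jog_arm(travel=[[0.06, 0.09, 0], [0.12, 0.18, 0], [0.18, 0.27, 0], [0.24, 0.36, 0], [0.3, 0.45, 0], [0.36, 0.54, 0], [0.42, 0.626, 0], [0.42, 0.626, 0], [0.42, 0.626, 0], [0.42, 0.626, 0]], dr=[[0, 0, 0.09], [0, 0, 0.18], [0, 0, 0.27], [0, 0, 0.36], [0, 0, 0.45], [0, 0, 0.54], [0, 0, 0.63], [0, 0, 0.72], [0, 0, 0.722], [0, 0, 0.722]], hand=0.6)

```text
t: 1.15
ee_pos: [431.5, -315.9, 222.0]
orientation: [-3.142, 0.007, 0.002]
ft_force: [-0.2, 0.0, -1.3]
width: 70.2
```

Call:
jog_arm(travel=[[0, -0.002, -0.05], [0, -0.002, -0.1], [0, -0.002, -0.15], [0, -0.002, -0.2], [0, -0.002, -0.23], [0, -0.002, -0.25], [0, -0.002, -0.265], [0, -0.002, -0.275], [0, -0.002, -0.275], [0, -0.002, -0.275]], dr=[[0, 0, 0], [0, 0, 0], [0, 0, 0], [0, 0, 0], [0, 0, 0], [0, 0, 0], [0, 0, 0], [0, 0, 0], [0, 0, 0], [0, 0, 0]])

```text
t: 2.15
ee_pos: [431.8, -316.9, 112.4]
orientation: [3.141, -0.007, -0.001]
ft_force: [0.3, 1.4, -0.1]
width: 70.4
```

```bash
python3 -c "
from h import *
save(grab('wrist'),'w1.png',s=1.3)"
```

```text
(no output)
```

View pics/w1.png

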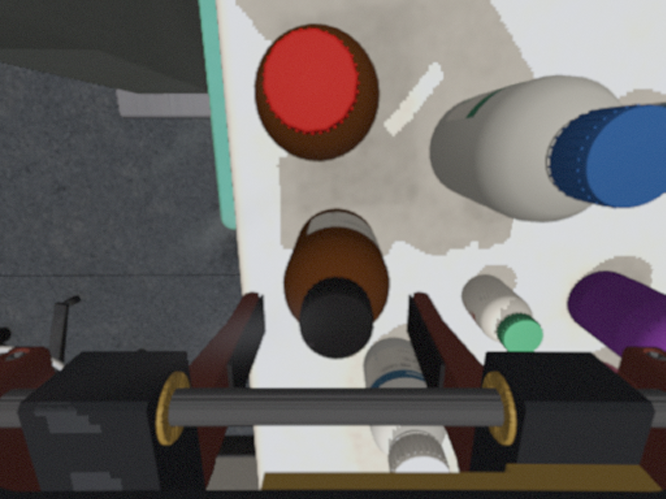

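The wrist view shows the black cap (335,318) centred between the fingers (about 255 and 415). Closing the gripper.

Call:
jog_arm(travel=[[0, 0, 0], [0, 0, 0], [0, 0, 0], [0, 0, 0], [0, 0, 0], [0, 0, 0], [0, 0, 0], [0, 0, 0], [0, 0, 0], [0, 0, 0]], dr=[[0, 0, 0], [0, 0, 0], [0, 0, 0], [0, 0, 0], [0, 0, 0], [0, 0, 0], [0, 0, 0], [0, 0, 0], [0, 0, 0], [0, 0, 0]], hand=-1)

```text
t: 3.2
ee_pos: [431.9, -316.9, 112.5]
orientation: [3.141, -0.007, -0.001]
ft_force: [-0.7, -0.3, 0.9]
width: 32.8
```

Call:
jog_arm(travel=[[0, 0, 0.02], [0, 0, 0.05], [0, 0, 0.1], [0, 0, 0.16], [0, 0, 0.22], [0, 0, 0.28], [0, 0, 0.34], [0, 0, 0.38], [0, 0, 0.4], [0, 0, 0.4]], dr=[[0, 0, 0], [0, 0, 0], [0, 0, 0], [0, 0, 0], [0, 0, 0], [0, 0, 0], [0, 0, 0], [0, 0, 0], [0, 0, 0], [0, 0, 0]])

```text
t: 4.2
ee_pos: [432.3, -317.2, 274.0]
orientation: [3.139, -0.007, 0.002]
ft_force: [-0.3, 0.2, -2.6]
width: 32.9
```

Call:
jog_arm(travel=[[0, 0.03, 0], [-0.005, 0.1, 0], [-0.01, 0.2, 0], [-0.015, 0.31, 0], [-0.02, 0.42, 0], [-0.025, 0.53, 0], [-0.03, 0.64, 0], [-0.036, 0.75, 0], [-0.036, 0.86, 0], [-0.036, 0.97, 0]], dr=[[0, 0, 0], [0, 0, 0], [0, 0, 0], [0, 0, 0], [0, 0, 0], [0, 0, 0], [0, 0, 0], [0, 0, 0], [0, 0, 0], [0, 0, 0]])

```text
t: 5.2
ee_pos: [416.3, 72.9, 273.2]
orientation: [3.139, -0.007, -0.0]
ft_force: [1.0, -0.9, -1.9]
width: 32.5
```

Call:
jog_arm(travel=[[0.003, 0.06, 0], [0.004, 0.09, 0], [0.004, 0.105, 0], [0.004, 0.109, -0.03], [0.004, 0.109, -0.07], [0.004, 0.109, -0.12], [0.004, 0.109, -0.17], [0.004, 0.109, -0.2], [0.004, 0.109, -0.22], [0.004, 0.109, -0.22]], dr=[[0, 0, 0], [0, 0, 0], [0, 0, 0], [0, 0, 0], [0, 0, 0], [0, 0, 0], [0, 0, 0], [0, 0, 0], [0, 0, 0], [0, 0, 0]])

```text
t: 6.2
ee_pos: [417.0, 115.4, 183.8]
orientation: [3.139, -0.009, -0.005]
ft_force: [-0.7, -0.1, -2.4]
width: 33.1
```

```bash
python3 -c "
from h import *
save(grab('wrist'),'w2.png',s=1.3)"
```

```text
(no output)
```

View pics/w2.png

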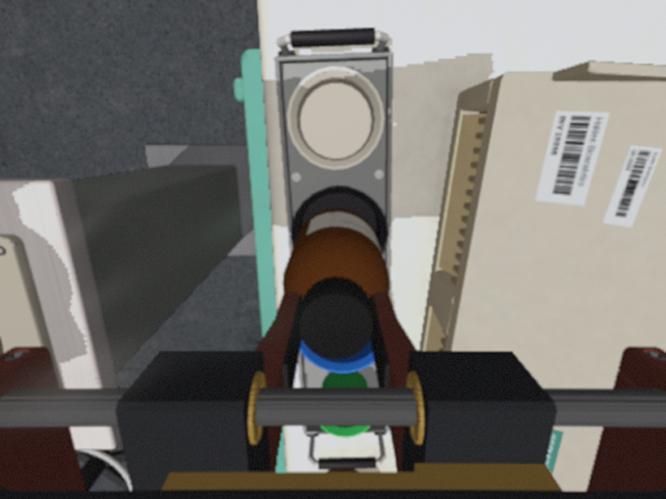

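The bottle hangs upright over the black cup, which shows around it at (340,215). The white cup is at (335,117). Lowering, then releasing.

Call:
jog_arm(travel=[[0.002, 0.002, -0.02], [0.002, 0.002, -0.05], [0.002, 0.002, -0.08], [0.002, 0.002, -0.105], [0.002, 0.002, -0.125], [0.002, 0.002, -0.137], [0.002, 0.002, -0.144], [0.002, 0.002, -0.149], [0.002, 0.002, -0.152], [0.002, 0.002, -0.152]], dr=[[0, 0, 0], [0, 0, 0], [0, 0, 0], [0, 0, 0], [0, 0, 0], [0, 0, 0], [0, 0, 0], [0, 0, 0], [0, 0, 0], [0, 0, 0]])

```text
t: 7.25
ee_pos: [418.4, 116.5, 123.9]
orientation: [3.139, -0.009, -0.002]
ft_force: [-0.2, -0.5, -0.7]
width: 32.9
```

```bash
python3 -c "
from h import *
d=dict(np.load('wrist.npz'));print(plane(d,[(335/1.3,117/1.3)],45))"
```

```text
[[417.11488845 212.67921396  45.        ]]
```

Call:
jog_arm(travel=[[0, 0, -0.001], [0, 0, -0.002], [0, 0, -0.003], [0, 0, -0.004], [0, 0, -0.004], [0, 0, -0.004], [0, 0, -0.004], [0, 0, -0.004], [0, 0, -0.004], [0, 0, -0.004]], dr=[[0, 0, 0], [0, 0, 0], [0, 0, 0], [0, 0, 0], [0, 0, 0], [0, 0, 0], [0, 0, 0], [0, 0, 0], [0, 0, 0], [0, 0, 0]])

```text
t: 8.25
ee_pos: [418.6, 116.5, 122.5]
orientation: [3.139, -0.009, -0.002]
ft_force: [-0.1, -2.4, 5.1]
width: 32.6
```

Call:
jog_arm(travel=[[0, 0, 0], [0, 0, 0], [0, 0, 0], [0, 0, 0], [0, 0, 0], [0, 0, 0.03], [0, 0, 0.1], [0, 0, 0.18], [0, 0, 0.26], [0, 0, 0.32]], dr=[[0, 0, 0], [0, 0, 0], [0, 0, 0], [0, 0, 0], [0, 0, 0], [0, 0, 0], [0, 0, 0], [0, 0, 0], [0, 0, 0], [0, 0, 0]], hand=0.5)

```text
t: 9.25
ee_pos: [418.9, 116.6, 252.4]
orientation: [3.139, -0.009, 0.001]
ft_force: [1.2, -0.4, -0.6]
width: 65.7
```

Call:
jog_arm(travel=[[0.02, -0.06, 0], [0.05, -0.16, 0], [0.08, -0.27, 0], [0.12, -0.38, 0], [0.16, -0.5, 0], [0.2, -0.62, 0], [0.235, -0.74, 0], [0.26, -0.83, 0], [0.281, -0.9, 0], [0.281, -0.9, 0]], dr=[[0, 0, 0], [0, 0, 0], [0, 0, 0], [0, 0, 0], [0, 0, 0], [0, 0, 0], [0, 0, 0], [0, 0, 0], [0, 0, 0], [0, 0, 0]])

```text
t: 10.25
ee_pos: [532.0, -246.6, 252.0]
orientation: [3.139, -0.014, 0.002]
ft_force: [0.1, 0.8, -0.4]
width: 65.7
```

```bash
python3 -c "
from h import *
d=grab('top');save(d,'t2.png',(130,120,420,250),2.5)
print(telemetry.get_obs()['ee_pos'],telemetry.get_obs()['width'])
P=None
vv,uu=np.mgrid[200:245,150:300]
P=depthpts(d,np.c_[uu.ravel(),vv.ravel()]);m=(P[:,2]>132)&(P[:,2]<150)&(P[:,1]>80)
print(m.sum(),P[m].mean(0))"
```

```text
[ 531.24444144 -244.65092691  251.81635783] 66.00450599894492
124 [417.93132199 114.4419587  139.77816828]
```

View pics/t2.png

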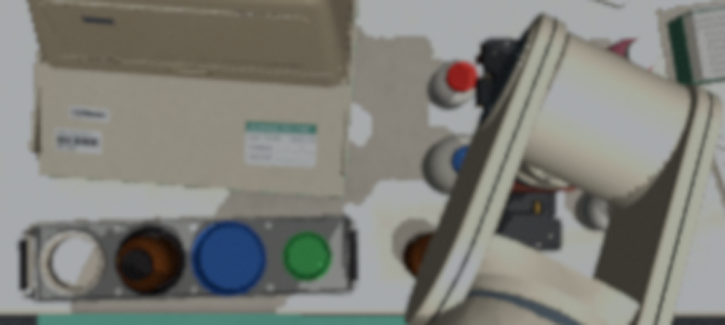

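The black bottle stands in its cup: its cap top is at z=139.8 against an expected 140. It's at (135,262) in the crop. Next, the blue bottle.

Call:
jog_arm(travel=[[0, 0.003, -0.03], [0, 0.003, -0.09], [0, 0.003, -0.15], [0, 0.003, -0.2], [0, 0.003, -0.25], [0, 0.003, -0.28], [0, 0.003, -0.3], [0, 0.003, -0.309], [0, 0.003, -0.309], [0, 0.003, -0.309]], dr=[[0, 0, 0], [0, 0, 0], [0, 0, 0], [0, 0, 0], [0, 0, 0], [0, 0, 0], [0, 0, 0], [0, 0, 0], [0, 0, 0], [0, 0, 0]])

```text
t: 11.3
ee_pos: [531.7, -243.6, 128.8]
orientation: [3.139, -0.013, 0.002]
ft_force: [0.0, 0.4, 0.5]
width: 65.6
```

Call:
jog_arm(travel=[[0, 0, 0], [0, 0, 0], [0, 0, 0], [0, 0, 0], [0, 0, 0], [0, 0, 0], [0, 0, 0], [0, 0, 0], [0, 0, 0], [0, 0, 0]], dr=[[0, 0, 0], [0, 0, 0], [0, 0, 0], [0, 0, 0], [0, 0, 0], [0, 0, 0], [0, 0, 0], [0, 0, 0], [0, 0, 0], [0, 0, 0]], hand=-1)

```text
t: 12.3
ee_pos: [531.9, -243.7, 129.0]
orientation: [3.139, -0.013, 0.002]
ft_force: [0.5, -0.2, 1.6]
width: 33.2
```

Call:
jog_arm(travel=[[0, 0, 0.02], [0, 0, 0.05], [0, 0, 0.1], [0, 0, 0.16], [0, 0, 0.22], [0, 0, 0.28], [0, 0, 0.34], [0, 0, 0.38], [0, 0, 0.4], [0, 0, 0.4]], dr=[[0, 0, 0], [0, 0, 0], [0, 0, 0], [0, 0, 0], [0, 0, 0], [0, 0, 0], [0, 0, 0], [0, 0, 0], [0, 0, 0], [0, 0, 0]])

```text
t: 13.3
ee_pos: [532.1, -243.8, 290.3]
orientation: [3.138, -0.013, 0.005]
ft_force: [0.2, 0.7, -4.0]
width: 32.9
```

Call:
jog_arm(travel=[[-0.02, 0.03, 0], [-0.05, 0.09, 0], [-0.09, 0.18, 0], [-0.13, 0.28, 0], [-0.17, 0.38, 0], [-0.21, 0.48, 0], [-0.245, 0.57, 0], [-0.265, 0.63, 0], [-0.276, 0.66, 0], [-0.278, 0.67, 0]], dr=[[0, 0, 0], [0, 0, 0], [0, 0, 0], [0, 0, 0], [0, 0, 0], [0, 0, 0], [0, 0, 0], [0, 0, 0], [0, 0, 0], [0, 0, 0]])

```text
t: 14.3
ee_pos: [419.7, 25.2, 289.8]
orientation: [3.138, -0.01, 0.003]
ft_force: [0.3, 0.3, -3.1]
width: 33.0
```

Call:
jog_arm(travel=[[0, 0, -0.01], [0, 0, -0.04], [0, 0, -0.08], [0, 0, -0.12], [0, 0, -0.16], [0, 0, -0.2], [0, 0, -0.23], [0, 0, -0.24], [0, 0, -0.25], [0, 0, -0.25]], dr=[[0, 0, 0], [0, 0, 0], [0, 0, 0], [0, 0, 0], [0, 0, 0], [0, 0, 0], [0, 0, 0], [0, 0, 0], [0, 0, 0], [0, 0, 0]])

```text
t: 15.3
ee_pos: [419.7, 24.8, 189.3]
orientation: [3.138, -0.011, 0.002]
ft_force: [0.7, -0.2, -3.2]
width: 33.1
```

Call:
jog_arm(travel=[[0.003, -0.002, -0.02], [0.003, -0.002, -0.045], [0.003, -0.002, -0.07], [0.003, -0.002, -0.09], [0.003, -0.002, -0.105], [0.003, -0.002, -0.115], [0.003, -0.002, -0.12], [0.003, -0.002, -0.124], [0.003, -0.002, -0.126], [0.003, -0.002, -0.127]], dr=[[0, 0, 0], [0, 0, 0], [0, 0, 0], [0, 0, 0], [0, 0, 0], [0, 0, 0], [0, 0, 0], [0, 0, 0], [0, 0, 0], [0, 0, 0]])

```text
t: 16.3
ee_pos: [421.3, 24.0, 138.9]
orientation: [3.138, -0.011, 0.003]
ft_force: [-1.0, 0.1, 3.0]
width: 32.6
```

Call:
jog_arm(travel=[[0, 0, 0], [0, 0, 0], [0, 0, 0], [0, 0, 0], [0, 0, 0], [0, 0, 0.03], [0, 0, 0.1], [0, 0, 0.18], [0, 0, 0.24], [0, 0, 0.26]], dr=[[0, 0, 0], [0, 0, 0], [0, 0, 0], [0, 0, 0], [0, 0, 0], [0, 0, 0], [0, 0, 0], [0, 0, 0], [0, 0, 0], [0, 0, 0]], hand=0.5)

```text
t: 17.3
ee_pos: [422.5, 24.0, 245.1]
orientation: [3.138, -0.011, 0.01]
ft_force: [0.2, -0.7, 0.4]
width: 66.1
```

Call:
jog_arm(travel=[[0.01, -0.06, 0], [0.02, -0.16, 0], [0.04, -0.27, 0], [0.06, -0.38, 0], [0.08, -0.5, 0], [0.1, -0.62, 0], [0.12, -0.74, 0], [0.13, -0.84, 0], [0.14, -0.94, 0], [0.145, -1.0, 0]], dr=[[0, 0, 0], [0, 0, 0], [0, 0, 0], [0, 0, 0], [0, 0, 0], [0, 0, 0], [0, 0, 0], [0, 0, 0], [0, 0, 0], [0, 0, 0]])

```text
t: 18.3
ee_pos: [480.1, -378.6, 243.6]
orientation: [3.139, -0.013, 0.008]
ft_force: [0.0, -0.6, 0.3]
width: 66.0
```

```bash
cat > chk.py <<'E'
from h import *
d=grab('top'); vv,uu=np.mgrid[195:245,140:275]
P=depthpts(d,np.c_[uu.ravel(),vv.ravel()])
for k,c,z in (('black',(417.7,116.3),140),('blue',(420.8,23.8),160),('white',(414.5,209.2),125),('green',(424.2,-69),93)):
    m=(np.hypot(P[:,0]-c[0],P[:,1]-c[1])<35)&(abs(P[:,2]-z)<10)
    print(k,m.sum(),P[m].mean(0).round(1) if m.any() else '')
print(telemetry.get_obs()['ee_pos'],telemetry.get_obs()['width'])
E
python3 chk.py
```

```text
black 128 [418.1 114.1 139.6]
blue 133 [420.7  22.8 159.7]
white 0 
green 0 
[ 480.42278587 -380.98238019  243.66238624] 66.02736657270461
```

Blue is home too (cap top 159.7, expected 160). Next, the white bottle.

Call:
jog_arm(travel=[[-0.002, -0.07, 0], [-0.002, -0.103, -0.03], [-0.002, -0.103, -0.1], [-0.002, -0.103, -0.17], [-0.002, -0.103, -0.24], [-0.002, -0.103, -0.3], [-0.002, -0.103, -0.335], [-0.002, -0.103, -0.355], [-0.002, -0.103, -0.361], [-0.002, -0.103, -0.361]], dr=[[0, 0, 0], [0, 0, 0], [0, 0, 0], [0, 0, 0], [0, 0, 0], [0, 0, 0], [0, 0, 0], [0, 0, 0], [0, 0, 0], [0, 0, 0]])

```text
t: 19.35
ee_pos: [479.9, -422.3, 99.6]
orientation: [3.137, -0.014, 0.01]
ft_force: [0.0, -0.3, -0.8]
width: 65.8
```

Call:
jog_arm(travel=[[0, 0, 0], [0, 0, 0], [0, 0, 0], [0, 0, 0], [0, 0, 0], [0, 0, 0], [0, 0, 0], [0, 0, 0], [0, 0, 0], [0, 0, 0]], dr=[[0, 0, 0], [0, 0, 0], [0, 0, 0], [0, 0, 0], [0, 0, 0], [0, 0, 0], [0, 0, 0], [0, 0, 0], [0, 0, 0], [0, 0, 0]], hand=-1)

```text
t: 20.35
ee_pos: [480.1, -422.4, 99.9]
orientation: [3.136, -0.014, 0.011]
ft_force: [-0.8, 0.4, 5.8]
width: 33.1
```

Call:
jog_arm(travel=[[0, 0, 0.02], [0, 0, 0.05], [0, 0, 0.1], [0, 0, 0.17], [0, 0, 0.24], [0, 0, 0.31], [0, 0, 0.38], [0, 0, 0.43], [0, 0, 0.46], [0, 0, 0.46]], dr=[[0, 0, 0], [0, 0, 0], [0, 0, 0], [0, 0, 0], [0, 0, 0], [0, 0, 0], [0, 0, 0], [0, 0, 0], [0, 0, 0], [0, 0, 0]])

```text
t: 21.35
ee_pos: [480.7, -422.9, 286.0]
orientation: [3.134, -0.014, 0.014]
ft_force: [0.7, 0.2, -2.1]
width: 33.1
```

Call:
jog_arm(travel=[[-0.01, 0.03, 0], [-0.03, 0.1, 0], [-0.06, 0.2, 0], [-0.09, 0.31, 0], [-0.12, 0.42, 0], [-0.15, 0.53, 0], [-0.165, 0.64, 0], [-0.165, 0.76, 0], [-0.165, 0.88, 0], [-0.165, 1.0, 0]], dr=[[0, 0, 0], [0, 0, 0], [0, 0, 0], [0, 0, 0], [0, 0, 0], [0, 0, 0], [0, 0, 0], [0, 0, 0], [0, 0, 0], [0, 0, 0]])

```text
t: 22.35
ee_pos: [412.6, -20.8, 284.8]
orientation: [3.134, -0.015, 0.011]
ft_force: [1.4, 0.4, -1.0]
width: 32.9
```

Call:
jog_arm(travel=[[0.005, 0.1, 0], [0.005, 0.2, 0], [0.005, 0.3, 0], [0.005, 0.4, 0], [0.005, 0.48, 0], [0.005, 0.54, 0], [0.005, 0.565, 0], [0.005, 0.574, 0], [0.005, 0.575, 0], [0.005, 0.575, 0]], dr=[[0, 0, 0], [0, 0, 0], [0, 0, 0], [0, 0, 0], [0, 0, 0], [0, 0, 0], [0, 0, 0], [0, 0, 0], [0, 0, 0], [0, 0, 0]])

```text
t: 23.35
ee_pos: [414.4, 208.2, 284.5]
orientation: [3.134, -0.016, 0.01]
ft_force: [0.1, 0.2, -2.3]
width: 32.8
```

Call:
jog_arm(travel=[[0, 0, -0.01], [0, 0, -0.05], [0, 0, -0.11], [0, 0, -0.17], [0, 0, -0.23], [0, 0, -0.28], [0, 0, -0.31], [0, 0, -0.32], [0, 0, -0.32], [0, 0, -0.32]], dr=[[0, 0, 0], [0, 0, 0], [0, 0, 0], [0, 0, 0], [0, 0, 0], [0, 0, 0], [0, 0, 0], [0, 0, 0], [0, 0, 0], [0, 0, 0]])

```text
t: 24.35
ee_pos: [415.0, 208.4, 157.3]
orientation: [3.134, -0.017, 0.012]
ft_force: [-0.4, 0.0, -1.5]
width: 32.8
```

```bash
python3 -c "
from h import *
save(grab('top'),'t3.png',(120,180,290,260),4)
save(grab('wrist'),'w3.png',s=1.3)"
```

```text
(no output)
```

View pics/w3.png

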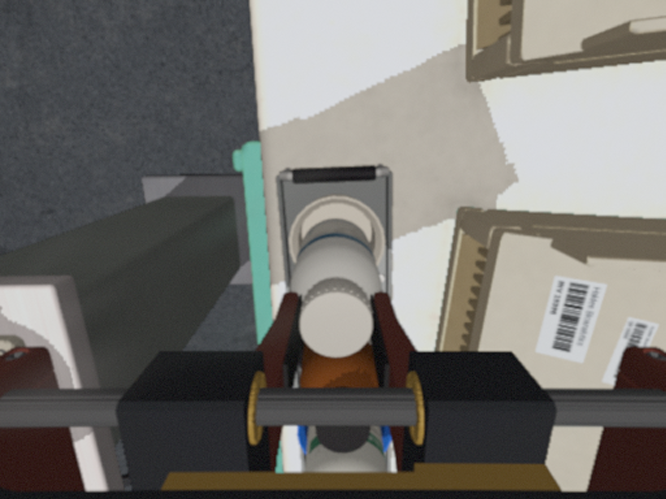

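The white bottle is centred over the white cup (337,240). Lowering it.

Call:
jog_arm(travel=[[0, 0.002, -0.02], [0, 0.002, -0.045], [0, 0.002, -0.07], [0, 0.002, -0.09], [0, 0.002, -0.103], [0, 0.002, -0.11], [0, 0.002, -0.115], [0, 0.002, -0.118], [0, 0.002, -0.12], [0, 0.002, -0.12]], dr=[[0, 0, 0], [0, 0, 0], [0, 0, 0], [0, 0, 0], [0, 0, 0], [0, 0, 0], [0, 0, 0], [0, 0, 0], [0, 0, 0], [0, 0, 0]])

```text
t: 25.45
ee_pos: [415.3, 209.4, 109.9]
orientation: [3.135, -0.016, 0.014]
ft_force: [-1.3, 0.4, 2.1]
width: 32.6
```

Call:
jog_arm(travel=[[0, 0, 0], [0, 0, 0], [0, 0, 0], [0, 0, 0], [0, 0, 0], [0, 0, 0.03], [0, 0, 0.1], [0, 0, 0.19], [0, 0, 0.28], [0, 0, 0.34]], dr=[[0, 0, 0], [0, 0, 0], [0, 0, 0], [0, 0, 0], [0, 0, 0], [0, 0, 0], [0, 0, 0], [0, 0, 0], [0, 0, 0], [0, 0, 0]], hand=0.5)

```text
t: 26.45
ee_pos: [415.9, 209.7, 249.2]
orientation: [3.136, -0.016, 0.018]
ft_force: [1.3, 0.4, 0.1]
width: 65.7
```

Call:
jog_arm(travel=[[0.01, -0.05, 0], [0.03, -0.15, 0], [0.05, -0.26, 0], [0.08, -0.37, 0], [0.11, -0.48, 0], [0.14, -0.6, 0], [0.17, -0.71, 0], [0.2, -0.81, 0], [0.22, -0.91, 0], [0.24, -1.0, 0]], dr=[[0, 0, 0], [0, 0, 0], [0, 0, 0], [0, 0, 0], [0, 0, 0], [0, 0, -0.08], [0, 0, -0.17], [0, 0, -0.26], [0, 0, -0.35], [0, 0, -0.44]])

```text
t: 27.45
ee_pos: [512.0, -192.4, 250.1]
orientation: [2.938, -1.086, 0.016]
ft_force: [0.5, 0.1, -0.4]
width: 66.0
```

```bash
python3 chk.py; python3 -c "
from h import *
print(telemetry.get_obs()['orientation'],telemetry.get_obs()['qpos'])"
```

```text
black 126 [418.  114.3 139.9]
blue 133 [420.7  22.7 159.9]
white 126 [414.7 208.8 124.3]
green 0 
[ 513.5915242  -196.54751219  250.40894727] 65.61391273691488
[ 2.93160217 -1.0979318   0.0199297 ] [-0.38106663  0.27477699  1.78035796 -0.01226836  1.07350796  0.34140863]
```

Call:
jog_arm(travel=[[0.03, -0.1, 0], [0.06, -0.2, 0], [0.08, -0.3, 0], [0.091, -0.37, 0], [0.091, -0.402, 0], [0.091, -0.402, -0.05], [0.091, -0.402, -0.1], [0.091, -0.402, -0.15], [0.091, -0.402, -0.18], [0.091, -0.402, -0.18]], dr=[[0, 0, -0.09], [0, 0, -0.18], [0, 0, -0.27], [0, 0, -0.36], [0, 0, -0.45], [0, 0, -0.54], [0, 0, -0.545], [0, 0, -0.545], [0, 0, -0.545], [0, 0, -0.545]])

```text
t: 28.5
ee_pos: [549.1, -356.5, 177.1]
orientation: [2.208, -2.212, 0.006]
ft_force: [0.3, 0.3, 0.9]
width: 65.9
```

```bash
python3 -c "
from h import *
o=telemetry.get_obs();print(o['ee_pos'],o['orientation'])
d=grab('wrist');save(d,'w4.png',s=1.3)
im=d['pixels'].astype(int);m=((im[...,1]>im[...,0]+30)&(im[...,1]>im[...,2]+15)).astype(np.uint8)
cs,_=cv2.findContours(m,0,1)
for c in cs:
  if cv2.contourArea(c)>60:
    P=depthpts(d,[c.reshape(-1,2).mean(0)]);print(cv2.contourArea(c),P)"
```

```text
[ 549.11889321 -356.53812317  177.14888612] [ 2.20845577 -2.21184399  0.00630598]
626.0 [[ 583.59738191 -282.31152438  258.18446857]]
445.5 [[ 552.61627663 -356.24761555   70.70355742]]
```

View pics/w4.png

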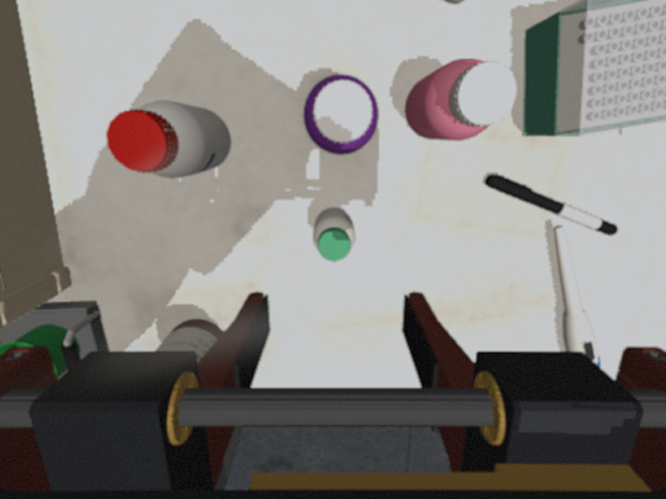

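The green cap (335,243) is between the fingers (250–420). The purple look-alike is beyond it at (340,112). I'll check the camera's clearance to the purple bottle before going low.

```bash
python3 -c "
from h import *
d=dict(np.load('wrist.npz'));o,_=rays(d,[(0,0)]);print(o-np.array([549.1,-356.5,177.1]))"
```

```text
[ 84.42834766   1.9438625  160.81362614]
```

Call:
jog_arm(travel=[[0.005, -0.001, -0.05], [0.005, -0.001, -0.12], [0.005, -0.001, -0.19], [0.005, -0.001, -0.25], [0.005, -0.001, -0.3], [0.005, -0.001, -0.34], [0.005, -0.001, -0.36], [0.005, -0.001, -0.374], [0.005, -0.001, -0.3775], [0.005, -0.001, -0.3775]], dr=[[0, 0, 0], [0, 0, 0], [0, 0, 0], [0, 0, 0], [0, 0, 0], [0, 0, 0], [0, 0, 0], [0, 0, 0], [0, 0, 0], [0, 0, 0]])

```text
t: 29.55
ee_pos: [552.2, -357.7, 28.0]
orientation: [2.209, -2.212, 0.011]
ft_force: [0.3, -0.3, -0.1]
width: 65.8
```

Call:
jog_arm(travel=[[0, 0, 0], [0, 0, 0], [0, 0, 0], [0, 0, 0], [0, 0, 0], [0, 0, 0], [0, 0, 0], [0, 0, 0], [0, 0, 0], [0, 0, 0]], dr=[[0, 0, 0], [0, 0, 0], [0, 0, 0], [0, 0, 0], [0, 0, 0], [0, 0, 0], [0, 0, 0], [0, 0, 0], [0, 0, 0], [0, 0, 0]], hand=-1)

```text
t: 30.55
ee_pos: [552.3, -357.7, 28.2]
orientation: [2.209, -2.212, 0.011]
ft_force: [-0.5, 1.1, 4.8]
width: 34.5
```

Call:
jog_arm(travel=[[0, 0, 0.02], [0, 0, 0.06], [0, 0, 0.12], [0, 0, 0.19], [0, 0, 0.27], [0, 0, 0.35], [0, 0, 0.42], [0, 0, 0.46], [0, 0, 0.48], [0, 0, 0.48]], dr=[[0, 0, 0], [0, 0, 0], [0, 0, 0], [0, 0, 0], [0, 0, 0], [0, 0, 0], [0, 0, 0], [0, 0, 0], [0, 0, 0], [0, 0, 0]])

```text
t: 31.55
ee_pos: [552.6, -357.9, 221.1]
orientation: [2.209, -2.213, 0.013]
ft_force: [-0.2, -0.1, -1.4]
width: 34.4
```

Call:
jog_arm(travel=[[-0.02, 0.03, 0], [-0.05, 0.09, 0], [-0.1, 0.18, 0], [-0.15, 0.28, 0], [-0.2, 0.39, 0], [-0.24, 0.5, 0], [-0.28, 0.6, 0], [-0.31, 0.68, 0], [-0.32, 0.71, 0], [-0.321, 0.722, 0]], dr=[[0, 0, 0.09], [0, 0, 0.18], [0, 0, 0.27], [0, 0, 0.36], [0, 0, 0.45], [0, 0, 0.54], [0, 0, 0.63], [0, 0, 0.72], [0, 0, 0.81], [0, 0, 0.9]])

```text
t: 32.55
ee_pos: [422.2, -67.4, 219.7]
orientation: [3.127, -0.236, 0.021]
ft_force: [0.4, -0.0, 0.5]
width: 34.3
```

Call:
jog_arm(travel=[[0.005, -0.002, 0], [0.005, -0.002, -0.03], [0.005, -0.002, -0.08], [0.005, -0.002, -0.14], [0.005, -0.002, -0.2], [0.005, -0.002, -0.26], [0.005, -0.002, -0.3], [0.005, -0.002, -0.32], [0.005, -0.002, -0.32], [0.005, -0.002, -0.32]], dr=[[0, 0, 0.09], [0, 0, 0.096], [0, 0, 0.096], [0, 0, 0.096], [0, 0, 0.096], [0, 0, 0.096], [0, 0, 0.096], [0, 0, 0.096], [0, 0, 0.096], [0, 0, 0.096]])

```text
t: 33.55
ee_pos: [424.2, -68.2, 91.7]
orientation: [3.137, -0.0, 0.02]
ft_force: [0.7, -0.3, -1.5]
width: 34.3
```

```bash
python3 -c "
from h import *
save(grab('wrist'),'w5.png',s=1.3)
save(grab('scene'),'s5.png',(180,150,350,270),4)"
```

View pics/w5.png

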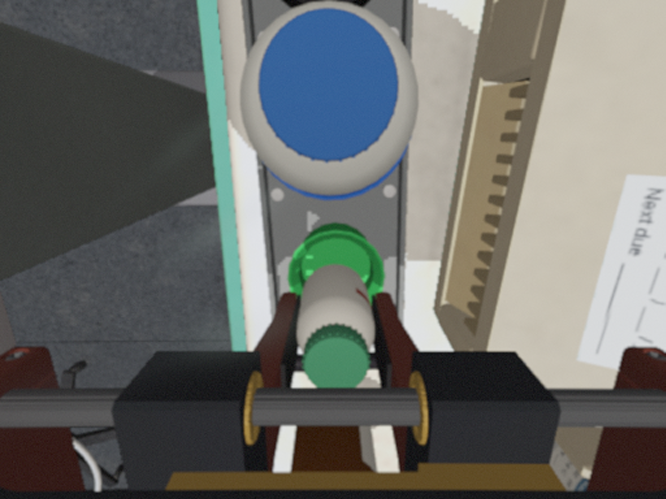

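View pics/s5.png

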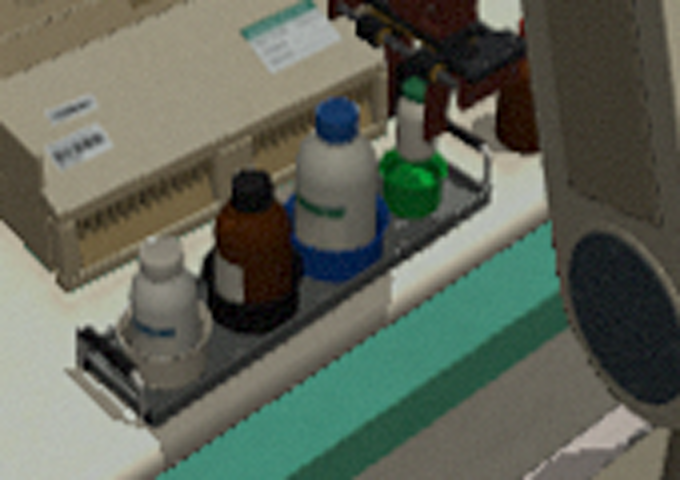

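The three placed bottles stand home. The green bottle hangs upright over the green cup: (337,330) over (336,265) in the wrist view. I'll lower it in stages and watch the force, because the camera passes above the blue cap.

Call:
jog_arm(travel=[[0, 0, -0.005], [0, 0, -0.015], [0, 0, -0.03], [0, 0, -0.045], [0, 0, -0.06], [0, 0, -0.07], [0, 0, -0.08], [0, 0, -0.085], [0, 0, -0.088], [0, 0, -0.088]], dr=[[0, 0, 0], [0, 0, 0], [0, 0, 0], [0, 0, 0], [0, 0, 0], [0, 0, 0], [0, 0, 0], [0, 0, 0], [0, 0, 0], [0, 0, 0]])

```text
t: 34.65
ee_pos: [424.7, -68.3, 57.1]
orientation: [3.137, -0.0, 0.023]
ft_force: [0.2, 0.7, -0.2]
width: 34.5
```

Call:
jog_arm(travel=[[0, 0, -0.002], [0, 0, -0.004], [0, 0, -0.006], [0, 0, -0.008], [0, 0, -0.01], [0, 0, -0.012], [0, 0, -0.013], [0, 0, -0.013], [0, 0, -0.013], [0, 0, -0.013]], dr=[[0, 0, 0], [0, 0, 0], [0, 0, 0], [0, 0, 0], [0, 0, 0], [0, 0, 0], [0, 0, 0], [0, 0, 0], [0, 0, 0], [0, 0, 0]])

```text
t: 35.65
ee_pos: [424.7, -68.3, 51.9]
orientation: [3.137, -0.0, 0.023]
ft_force: [0.4, 0.3, 0.2]
width: 34.4
```

Call:
jog_arm(travel=[[0, 0, -0.001], [0, 0, -0.002], [0, 0, -0.003], [0, 0, -0.003], [0, 0, -0.003], [0, 0, -0.003], [0, 0, -0.003], [0, 0, -0.003], [0, 0, -0.003], [0, 0, -0.003]], dr=[[0, 0, 0], [0, 0, 0], [0, 0, 0], [0, 0, 0], [0, 0, 0], [0, 0, 0], [0, 0, 0], [0, 0, 0], [0, 0, 0], [0, 0, 0]])

```text
t: 36.65
ee_pos: [424.8, -68.3, 51.1]
orientation: [3.137, -0.0, 0.023]
ft_force: [-2.5, 0.8, 8.4]
width: 34.6
```

Contact with the cup floor (8 N). Releasing and withdrawing, clear of the machine.

Call:
jog_arm(travel=[[0, 0, 0], [0, 0, 0], [0, 0, 0], [0, 0, 0], [0, 0, 0], [0, 0, 0.03], [0, 0, 0.1], [0, 0, 0.2], [0, 0, 0.3], [0, 0, 0.4]], dr=[[0, 0, 0], [0, 0, 0], [0, 0, 0], [0, 0, 0], [0, 0, 0], [0, 0, 0], [0, 0, 0], [0, 0, 0], [0, 0, 0], [0, 0, 0]], hand=0.4)

```text
t: 37.65
ee_pos: [424.3, -68.2, 212.6]
orientation: [3.137, -0.0, 0.022]
ft_force: [0.2, -1.1, -0.6]
width: 61.2
```

Call:
jog_arm(travel=[[0, -0.1, 0.1], [0, -0.2, 0.2], [0, -0.3, 0.2], [0, -0.4, 0.2], [0, -0.5, 0.2], [0, -0.6, 0.2], [0, -0.7, 0.2], [0, -0.8, 0.2], [0, -0.9, 0.2], [0, -1.0, 0.2]], dr=[[0, 0, 0], [0, 0, 0], [0, 0, 0], [0, 0, 0], [0, 0, 0], [0, 0, 0], [0, 0, 0], [0, 0, 0], [0, 0, 0], [0, 0, 0]])

```text
t: 38.65
ee_pos: [423.9, -469.7, 292.2]
orientation: [3.138, -0.001, 0.022]
ft_force: [0.4, -0.7, 0.5]
width: 61.8
```

```bash
python3 chk.py; python3 -c "
from h import *
save(dict(np.load('top.npz')),'t9.png',(130,120,420,250),2.5)
save(grab('scene'),'s9.png',(180,90,400,270),3.5)"
```

```text
black 126 [418.1 114.1 139.6]
blue 135 [420.7  22.5 159.7]
white 128 [414.7 208.7 124.2]
green 68 [423.1 -72.3  93.1]
[ 423.80401489 -475.1200596   292.14606562] 61.681397192929936
```

View pics/t9.png

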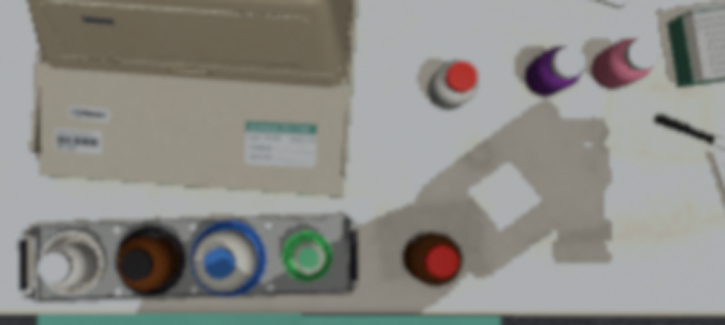

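View pics/s9.png

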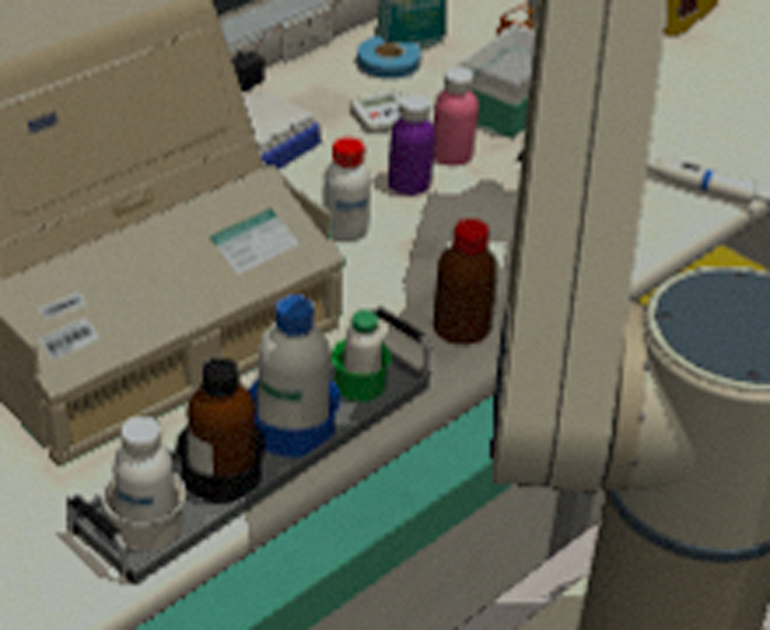

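All four bottles stand upright in their own cups, with cap tops at 139.6, 159.7, 124.2 and 93.1 mm against an expected 140, 160, 125 and 93. Both red-capped bottles, and the purple and pink ones, are where they started. The arm is clear and stationary, so I'm handing in.

```bash
python3 -c "
from h import *
print(ticket.close_job())"
```

```text
the job is handed in; nothing more can be done
None
```

I stood the black, blue, white and green bottles in their matching cups, in that order, and handed the job in at about 39 s of the 131 s allowed. The first three were held by the cap and the green one by its body.

- **Fit:** The last top-camera check put the cap tops at 139.6, 159.7, 124.2 and 93.1 mm, against 140, 160, 125 and 93 mm when fully home. Both views showed all four upright.
- **Left alone:** The red-capped amber and white bottles, and the purple and pink look-alikes, looked untouched and upright in the final pictures. I compared them by eye and did not measure them again.
- **Forces:** The highest wrist force reported after any move was about 8 N, when the green bottle touched its cup floor.
- **Disagreements:** The wrist and top cameras differed by about 3 mm on the white cup and the green bottle. The green bottle's cap measured about 3 mm off its cup centre, within the 5.5 mm of clearance all round. No check failed.

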